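Find the rocking corner of a machine plate and shim it

TASK

One corner of the steel machine plate rocks on its foot: press down on the plate's corner ears with a fingertip until you find the one that gives, pushing it right down, then press that corner's shim (the cocked-up brass tab on the robot's side of the ear) down flat. Leave the other three shims up, do not shift or lift the plate, do not move the loose parts around it, and finish clear of everything with the shim staying flat.

Things in the scene. Friction and masses are not known exactly. Their poses are not given: they have to be found in the camera images.
- plate: Loose steel plate, about 3 kg, level on four feet. H-shaped from above: 160 x 100 mm middle, four corner ears 40 mm wide in x reaching to 115 mm either side; 12 mm thick. Green bearing pedestal with a level shaft fixed on its middle, up to 60 mm above the underside, within 31 mm of the centre in y. Origin: centre of the underside, 34 mm above the bench; x to the far ears, y to the left ears (robot's left).
- ear_near_left (a point): Top of the plate's near left ear (46 mm above the bench), straight above this corner's foot (23 mm across): press straight down here to try it. Three corners are firm; the fourth rocks: it starts to give at about 4 N, at 7 to 8 N has sunk its full 3.5 mm, and comes back up when let go.
- ear_near_right (a point): Top of the plate's near right ear (46 mm above the bench), straight above this corner's foot (23 mm across): press straight down here to try it. Three corners are firm; the fourth rocks: it starts to give at about 4 N, at 7 to 8 N has sunk its full 3.5 mm, and comes back up when let go.
- ear_far_left (a point): Top of the plate's far left ear (46 mm above the bench), straight above this corner's foot (23 mm across): press straight down here to try it. Three corners are firm; the fourth rocks: it starts to give at about 4 N, at 7 to 8 N has sunk its full 3.5 mm, and comes back up when let go.
- ear_far_right (a point): Top of the plate's far right ear (46 mm above the bench), straight above this corner's foot (23 mm across): press straight down here to try it. Three corners are firm; the fourth rocks: it starts to give at about 4 N, at 7 to 8 N has sunk its full 3.5 mm, and comes back up when let go.
- tab_near_left (a point): Where to press the near left ear's shim: on its tab, 60 mm from the ear's point along the plate's -x. The point is fixed, at the height of the tab's upper face once flat (31 mm above the bench); cocked up, the face is about 17 mm higher here. Tab 36 mm wide, its free end 16 mm beyond this point. About 5 N straight down swings it flat; it stays where it is left.
- tab_near_right (a point): Where to press the near right ear's shim: on its tab, 60 mm from the ear's point along the plate's -x. The point is fixed, at the height of the tab's upper face once flat (31 mm above the bench); cocked up, the face is about 17 mm higher here. Tab 36 mm wide, its free end 16 mm beyond this point. About 5 N straight down swings it flat; it stays where it is left.
- tab_far_left (a point): Where to press the far left ear's shim: on its tab, 60 mm from the ear's point along the plate's -x. The point is fixed, at the height of the tab's upper face once flat (31 mm above the bench); cocked up, the face is about 17 mm higher here. Tab 36 mm wide, its free end 16 mm beyond this point. About 5 N straight down swings it flat; it stays where it is left.
- tab_far_right (a point): Where to press the far right ear's shim: on its tab, 60 mm from the ear's point along the plate's -x. The point is fixed, at the height of the tab's upper face once flat (31 mm above the bench); cocked up, the face is about 17 mm higher here. Tab 36 mm wide, its free end 16 mm beyond this point. About 5 N straight down swings it flat; it stays where it is left.
- soft_foot (a joint): How far the rocking corner has sunk, in m: 0 with the plate level, 0.0035 fully down; the reading is noisy by about 1 mm. It does not tell which corner that is (this changes from start to start).
- shim_rocking (a joint): Swing of the shim at the rocking corner (which one changes from start to start), rad: 0 to 0.06 at the start, when its tab is cocked up about 27 degrees, 0.5 when flat (its stop). Forked brass piece on a level hinge pin along the plate's y, between its tab point and its ear, 32 mm from the tab point.
- shim_p (a joint): Swing of the shim at one of the three firm corners (which one changes from start to start), rad: 0 to 0.06 at the start, 0.5 when flat. To be left up.
- shim_q (a joint): Swing of the shim at one of the three firm corners (which one changes from start to start), rad: 0 to 0.06 at the start, 0.5 when flat. To be left up.
- shim_r (a joint): Swing of the shim at one of the three firm corners (which one changes from start to start), rad: 0 to 0.06 at the start, 0.5 when flat. To be left up.
- pinion: Loose pinion standing upright on the grey bed between the two near shims, 38 mm across, 67 mm tall; origin under its centre. Leave alone.
- spacer: Loose steel spacer ring lying on the bed beyond the plate, 40 mm across, 14 mm high; origin under its centre. Leave alone.
- gear_shaft: Loose upright stepped gear shaft on the bench at the left, 75 mm across, 126 mm tall; origin under its centre. Leave alone.
- mallet: Loose wooden-handled hammer lying on the bench left of the bed. Leave alone.
- screwdriver: Loose screwdriver lying on the bench right of the bed. Leave alone.
- grease_tin: Loose tin standing on the bench at the right, 70 mm across, 80 mm tall; origin under its centre. Leave alone.

How it is judged:
By the outcome, as a careful person would: the job done as asked, in the order asked, and still so for the second after the job is handed in, with the robot touching nothing.
It also fails if it takes over 54 s, if anything falls off the work surface, if the arm or the gripper's body presses on something with over 40 N, if the wrist force passes 120 N, or if a joint passes its speed limit or range.

ROBOT

A 6-joint arm with a two-finger parallel gripper is mounted at the origin on the work surface. World frame = base frame: x ahead of the robot, y to its left, z up, the work surface at z = 0. Lengths are in m, angles in degrees, forces in N, time in s.
With the tool pointing down it reaches from about 0.375 to 0.9 m from the base axis. Payload 3.1 kg.
Tool frame: the origin (TCP) lies between the finger pads; the fingertips stand 19 mm ahead of it and the grasp point (between the pads) is the TCP; z points along the fingers, x is the direction in which the jaws open and shut, and the axes are right-handed (so a half turn about z gives the same grasp; the last joint's range is limited). The gripper opens to 87 mm and grips with 3 to 60 N. Pads are 19 mm wide; open, the fingers measure 117 mm over their backs; the gripper's body (75 mm by 190 mm) begins 51 mm behind the grasp point.
Start: joints at [56.58, 30.224, 82.088, -0, 67.689, -10.227], TCP at [0.246, 0.574, 0.204] pointing down, gripper open.
Joint ranges: [-176.69, 176.69], [-43.24, 126.21], [12.49, 139.97], [-82, 262], [0, 151.66], [-163.58, 163.58]. Speed limits (degrees/s): [159.86, 159.86, 180, 180, 180, 180].

INTERFACE

Orientations are given as a 3x3 rotation matrix whose columns are the frame's x, y, z axes.
In Python, from rig import read_state, capture, camera_info, hand_in, spot_in, silhouettes gives the robot as it stands.
- The arm moves only by the shell command python3 -m jog 'ROWS'. ROWS is text: rows parted by semicolons, each of 7 numbers parted by spaces: the shift along the tool's x, y, z in m, then the turn, a rotation vector about the tool's x, y, z in degrees, then the opening, from 0 (shut) to 1 (fully open). A call has 1 to 8 rows; each row is the pose to reach, as a shift and turn from the pose commanded when the call began, along the tool's axes at that moment; what a row does not reach only later rows make up. A row lasts 1/8 s, in which the tool goes at most 62.5 mm and 10.7 degrees, less where a joint would pass 70% of its speed; a pose out of reach is approached as far as the arm can. A call with a gripper value outside its range is refused whole. The fingers move at their own pace and stop on an object; the grip force is fixed at half the most. Time passes only in rows, so rows that repeat a pose let the fingers close. It gives the time, the measured TCP pose, the force and the opening at its end, in the units of the state.
- read_state(): the state, without advancing time (a new reading comes with each control period).
- capture(name): name is "scene" or "top" or "wrist"; returns (picture, depth): 420x560x3 uint8, red, green, blue; 420x560 float32, m along the optical axis (not along the pixel's ray), 0 where there is no reading.
- camera_info(name): a dict with "vfov" (degrees; the focal length in pixels is half the picture's height over the tangent of half this angle, whatever the lens; pixels are square), "cx", "cy" (the principal point, pixels), "R" (3x3) and "t" (3): a world point X has camera coordinates R X + t; the wrist camera has in their place "tool_from_camera" (4x4, takes a point from camera to tool coordinates, whose origin is the TCP and whose axes are the tool frame's). Camera axes: x right, y down, z forward; pixel columns grow to the right and rows downward; lengths in m; the calibration is good to about 2 mm. A picture is of the moment at which its call begins: read the wrist's pose just before it. camera_info takes no time and is no camera call.
- hand_in(): hands the job in, once; it reports no verdict.
Trained networks look in the newest picture that a camera, given by its name, has taken for a name from the list of things; names that differ only in an ending like _2 or _b are one class to them, and where a whole thing is asked for, a point or a joint stands for the part that bears it (a point fixed in the world has none). Each returns a list of dicts, best first, with "score" (0 to 1); they miss things now and then, are a little off and sometimes report something else, mostly with a low value. They report only what shows in the picture. A call takes as long as a camera call.
- spot_in(label, camera): "centre" ([x, y, z] in m, in world coordinates, good to about 4 mm: the middle of the surface that is visible of it).
- silhouettes(label, camera): "region" (420x560 bool, what is visible of it).
The state is a dict: "time_s": time; "joint_positions": joint angles; "qvel": joint speeds; "tau": joint torques, N m; "position": TCP position; "tcp_rot": TCP orientation; "force": force on the tool from outside, world axes, zero at the start; "moment": the same for the moment, N m; "opening": opening from 0.0 (shut) to 1.0 (fully open).
Only numpy, scipy, OpenCV 4.12 (cv2) and the standard library are available. Lean on these libraries where they do the work, as an engineer would, in place of code of your own. Each camera call takes 0.05 s, during which the arm holds its last target.

## Working session

There is one attempt and no reset: what is moved stays moved. The work goes in short steps, Python scripts to look and compute and a shell command to move; the robot and the scene stay as the last step left them, time stands still between calls to the robot, and variables do not carry over. Pictures are saved under pics/ and viewed, and the job is handed in when it is done.

```bash
ls; mkdir -p pics
python3 - <<'E'
from rig import *
import cv2,numpy as np
s=read_state(); print({k:(np.round(v,4).tolist() if not isinstance(v,dict) else v) for k,v in s.items()})
for n in ["scene","top"]:
    p,d=capture(n); cv2.imwrite(f"pics/{n}0.png",p[:,:,::-1]); np.save(f"pics/{n}0.npy",d)
    print(n,camera_info(n))
    for l in ["plate","ear_near_left","tab_near_left","pinion","spacer","gear_shaft","grease_tin"]:
        print(l,[(np.round(r["centre"],3).tolist(),round(r["score"],2)) for r in spot_in(l,n)][:5])
E
```

```text
pics
{'time_s': 0.0, 'joint_positions': [56.5782, 30.2781, 82.1585, -0.0008, 67.6865, -10.2266], 'qvel': [0.051, -0.1548, -0.0601, 0.0333, -0.1308, 0.0645], 'tau': [-0.0003, -44.0049, -17.6591, 0.0632, 0.0582, -0.0002], 'position': [0.2457, 0.5738, 0.2033], 'tcp_rot': [[0.3939, 0.9192, -0.0012], [0.9192, -0.3939, -0.0018], [-0.0021, -0.0004, -1.0]], 'force': [-0.6449, 0.1121, -0.2934], 'moment': [-0.0145, 0.0348, -0.0022], 'opening': 1.0036}
scene {'vfov': 42.05903025940712, 'cx': 280.53693473378524, 'cy': 208.4046582099455, 'R': array([[ 0.0695447 ,  0.99752311,  0.01054374],
       [ 0.82498876, -0.0515674 , -0.56279156],
       [-0.56085388,  0.04783764, -0.8265316 ]]), 't': array([-0.0759799 , -0.43211308,  1.5121859 ])}
plate [([0.487, -0.005, 0.031], 0.74), ([0.614, -0.011, 0.044], 0.67)]
ear_near_left [([0.502, -0.195, 0.022], 0.16)]
tab_near_left [([0.669, -0.024, 0.012], 0.81)]
pinion [([0.484, -0.004, 0.031], 0.54)]
spacer [([0.71, 0.038, 0.026], 0.71)]
gear_shaft [([0.656, 0.285, 0.024], 0.95), ([0.611, -0.01, 0.042], 0.15)]
grease_tin [([0.64, -0.274, 0.07], 0.6), ([0.614, -0.01, 0.045], 0.25)]
top {'vfov': 43.094108428623166, 'cx': 286.91104261131903, 'cy': 219.12408246843287, 'R': array([[-0.02612028, -0.99937885, -0.0236568 ],
       [-0.98440422,  0.0298329 , -0.17337338],
       [ 0.17397144,  0.01875929, -0.984572  ]]), 't': array([0.07741696, 0.5807391 , 1.09570951])}
plate [([0.587, -0.007, 0.045], 0.95), ([0.485, -0.092, 0.043], 0.66)]
ear_near_left [([0.587, -0.007, 0.043], 0.66)]
tab_near_left [([0.572, -0.014, 0.013], 0.9), ([0.586, -0.007, 0.045], 0.59), ([0.633, 0.281, 0.027], 0.29)]
pinion [([0.478, -0.001, 0.033], 0.52)]
spacer [([0.7, 0.039, 0.023], 0.46)]
gear_shaft [([0.634, 0.281, 0.027], 0.63), ([0.586, -0.007, 0.043], 0.56)]
grease_tin [([0.614, -0.268, 0.079], 0.81)]
```

View pics/scene0.png

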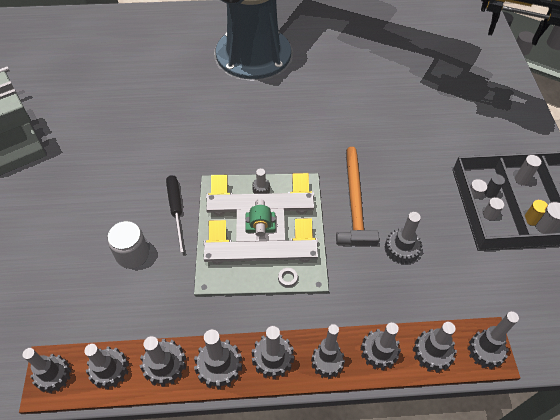

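View pics/top0.png

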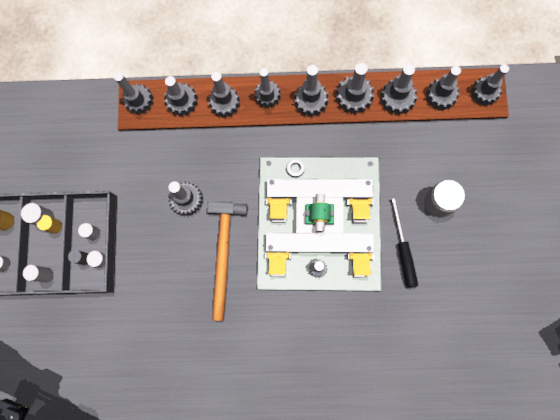

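The top view shows the plate's two bars at rows about 189 and 243, with yellow tabs below each ear (cols 278/361), and the pinion at (318,267). I'll fit the plate outline from the height map.

```bash
cat > h.py <<'E'
import numpy as np,cv2
from rig import *
def cloud(n,d):
    c=camera_info(n); f=210/np.tan(np.radians(c["vfov"]/2))
    v,u=np.mgrid[0:420,0:560]
    P=np.stack([(u-c["cx"])/f*d,(v-c["cy"])/f*d,d],-1)
    return (P-np.array(c["t"]))@np.array(c["R"])
def proj(n,X):
    c=camera_info(n); f=210/np.tan(np.radians(c["vfov"]/2))
    q=np.array(c["R"])@X+c["t"]; return q[:2]/q[2]*f+[c["cx"],c["cy"]]
E
python3 - <<'E'
from h import *
from scipy.optimize import minimize
for n in ["top","scene"]:
    d=np.load(f"pics/{n}0.npy"); W=cloud(n,d); img=cv2.imread(f"pics/{n}0.png").astype(int)
    z=W[...,2]; roi=(abs(W[...,0]-.59)<.16)&(abs(W[...,1])<.16)&(d>0)
    print(n,"bench z",np.median(z[(abs(W[...,0]-.45)<.05)&(abs(W[...,1]-.2)<.03)]), "hist",np.histogram(z[roi],bins=np.arange(-.01,.1,.004)))
    grey=(img.max(-1)-img.min(-1)<25)&(img.min(-1)>150)
    m=roi&(abs(z-.046)<.006)&grey
    k=cv2.connectedComponentsWithStats(m.astype(np.uint8))
    big=[i for i in range(1,k[0]) if k[2][i,4]>150]
    print([k[2][i].tolist() for i in big])
    P=W[np.isin(k[1],big)]
    print(np.median(P[:,2]),len(P))
    def ins(x,y): return ((abs(x)<.08)&(abs(y)<.05)&(abs(x)<.041))|((abs(abs(x)-.06)<.02)&(abs(y)<.115))
    def sd(p,full=False):
        c,s=np.cos(p[2]),np.sin(p[2]); x=(P[:,0]-p[0])*c+(P[:,1]-p[1])*s; y=-(P[:,0]-p[0])*s+(P[:,1]-p[1])*c
        # two bars: use points in bars
        e=np.maximum(abs(abs(x)-.06)-.02,abs(y)-.115)
        mid=np.maximum(abs(x)-.08,abs(y)-.05); 
        return np.clip(np.minimum(e,mid),0,.01).sum()
    best=min((minimize(sd,[.587+a,-.007+b,t],method="Nelder-Mead",options=dict(xatol=1e-5,fatol=1e-6)) for a in(-.01,0,.01) for b in (-.01,0,.01) for t in (-.05,0,.05)),key=lambda r:r.fun)
    print(best.x,best.fun)
    for i in big:
        Q=W[k[1]==i][:,:2].astype(np.float32); print(cv2.minAreaRect(Q*1000))
    yel=roi&(img[...,2]>170)&(img[...,1]>120)&(img[...,0]<90)
    k=cv2.connectedComponentsWithStats(yel.astype(np.uint8))
    for i in range(1,k[0]):
        if k[2][i,4]>40:
            Q=W[k[1]==i]; print("tab",k[2][i,:4],Q.mean(0).round(4),Q.min(0).round(3),Q.max(0).round(3))
E
```

```text
top bench z 0.004949767231137853 hist (array([   2,  193, 1894, 1630,  544, 3977, 3486,  284,  104,  230,  407,
        440,  334, 1237, 3267,  909,   88,   43,   95,   48,   32,   52,
        123,  137,   82,  122,  102]), array([-0.01 , -0.006, -0.002,  0.002,  0.006,  0.01 ,  0.014,  0.018,
        0.022,  0.026,  0.03 ,  0.034,  0.038,  0.042,  0.046,  0.05 ,
        0.054,  0.058,  0.062,  0.066,  0.07 ,  0.074,  0.078,  0.082,
        0.086,  0.09 ,  0.094,  0.098]))
[[266, 179, 107, 74, 4579]]
0.04769015198301243 4579
[ 0.59080658 -0.00841106 -0.04116019] 0.001212064169665076
((591.055908203125, -8.346710205078125), (228.12051391601562, 160.50096130371094), 87.89607238769531)
scene bench z 0.0024170841972380322 hist (array([   9,  906, 2612,  393, 1876, 4970,  677,   85,  176,  112,  308,
        464,  608, 2955, 1789,  180,   50,  111,   83,   57,   32,  112,
        139,   86,   93,  131,   22]), array([-0.01 , -0.006, -0.002,  0.002,  0.006,  0.01 ,  0.014,  0.018,
        0.022,  0.026,  0.03 ,  0.034,  0.038,  0.042,  0.046,  0.05 ,
        0.054,  0.058,  0.062,  0.066,  0.07 ,  0.074,  0.078,  0.082,
        0.086,  0.09 ,  0.094,  0.098]))
[[204, 193, 114, 66, 3969]]
0.045369306814980345 3969
[ 0.59424987 -0.00859865 -0.03941014] 0.02186838800821028
((594.0693969726562, -8.698692321777344), (229.5711212158203, 164.38739013671875), 87.60187530517578)
```

Run:
```python
from h import *
for n in ["top","scene"]:
    d=np.load(f"pics/{n}0.npy"); W=cloud(n,d); img=cv2.imread(f"pics/{n}0.png")
    hsv=cv2.cvtColor(img,cv2.COLOR_BGR2HSV)
    roi=(abs(W[...,0]-.59)<.16)&(abs(W[...,1])<.16)&(d>0)
    yel=roi&(abs(hsv[...,0].astype(int)-24)<10)&(hsv[...,1]>130)&(hsv[...,2]>120)
    k=cv2.connectedComponentsWithStats(yel.astype(np.uint8))
    for i in range(1,k[0]):
        if k[2][i,4]>40:
            Q=W[k[1]==i]; p=np.array([.592,-.0085]);t=-.04
            L=(Q[:,:2]-p)@np.array([[np.cos(t),-np.sin(t)],[np.sin(t),np.cos(t)]])
            print("tab",k[2][i],np.median(Q,0).round(4),Q[:,2].min().round(3),Q[:,2].max().round(3),"local",np.percentile(L,[2,50,98],axis=0).round(4).tolist())
    c=cv2.resize(img[150:300,230:400] if n=="top" else img[160:300,180:340],None,fx=4,fy=4,interpolation=cv2.INTER_CUBIC); cv2.imwrite(f"pics/{n}_crop.png",c)
```

```text
tab [268 197  22  22 350] [0.6119 0.0801 0.0414] 0.012 0.058 local [[-0.0097, 0.0698], [0.0162, 0.0897], [0.0383, 0.1097]]
tab [350 198  21  21 334] [ 0.6064 -0.0985  0.0408] 0.01 0.058 local [[-0.0088, -0.1107], [0.018, -0.0895], [0.0418, -0.0697]]
tab [267 252  22  22 373] [0.492  0.085  0.0404] 0.014 0.057 local [[-0.1285, 0.0683], [-0.1038, 0.0896], [-0.0823, 0.1095]]
tab [350 253  22  23 390] [ 0.4864 -0.0945  0.0401] 0.01 0.057 local [[-0.1282, -0.111], [-0.102, -0.0904], [-0.0795, -0.0698]]
tab [291 173  20  20 312] [0.4889 0.0861 0.0408] 0.03 0.055 local [[-0.1264, 0.0733], [-0.1067, 0.0908], [-0.0876, 0.1074]]
tab [210 175  20  20 290] [ 0.482  -0.094   0.0419] 0.029 0.053 local [[-0.1255, -0.1069], [-0.1067, -0.0897], [-0.0879, -0.0741]]
tab [293 219  22  21 364] [0.6093 0.0804 0.0412] 0.028 0.055 local [[-0.0054, 0.0725], [0.014, 0.0894], [0.0331, 0.1067]]
tab [206 220  23  22 371] [ 0.6034 -0.0984  0.0419] 0.028 0.056 local [[-0.0047, -0.1065], [0.0149, -0.0896], [0.0342, -0.0727]]
```

View pics/top_crop.png

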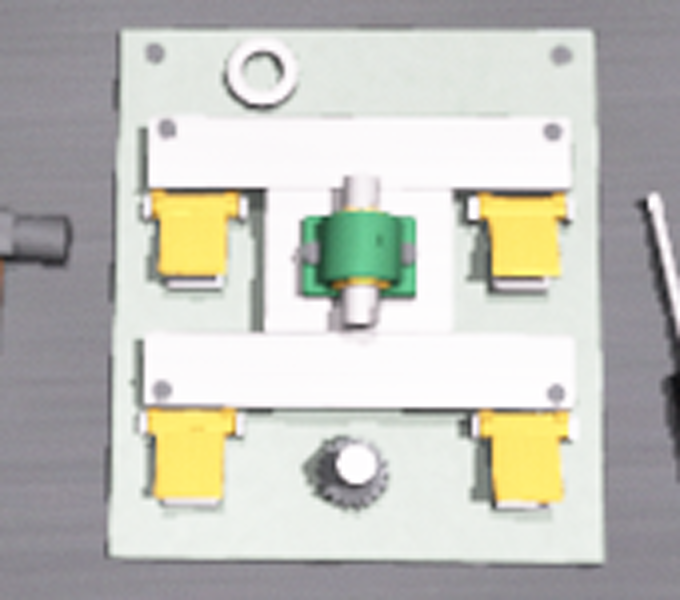

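View pics/scene_crop.png

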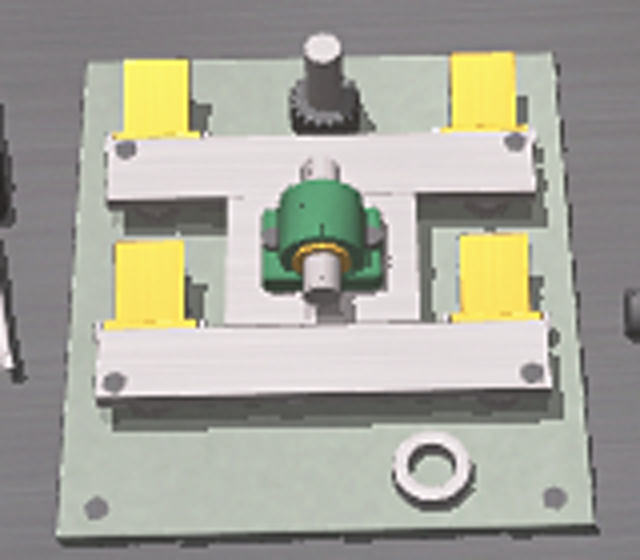

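The tabs sit at plate-local y of about ±90 mm, which matches the given geometry. The plate is at about (0.592, -0.0085) with a yaw of about -2.3°. I'll shut the gripper and go above the near left ear with the jaw axis along the plate's x.

```bash
python3 -m jog '-0.336 0.459 0 0 0 69 0;-0.336 0.459 0 0 0 69 0;-0.336 0.459 0 0 0 69 0;-0.336 0.459 0 0 0 69 0;-0.336 0.459 0 0 0 69 0;-0.336 0.459 0 0 0 69 0;-0.336 0.459 0 0 0 69 0;-0.336 0.459 0 0 0 69 0'
```

```text
time_s: 1.8
position: [0.5017, 0.1423, 0.2046]
tcp_rot: [[0.999, -0.039, 0.001], [-0.039, -0.999, 0.0], [0.001, -0.0, -1.0]]
force: [0.7, 0.2, 0.4]
opening: 0.173
```

```bash
python3 -m jog '0.036 0.057 0 0 0 0 0;0.036 0.057 0.03 0 0 0 0;0.036 0.057 0.06 0 0 0 0;0.036 0.057 0.06 0 0 0 0'
python3 - <<'E'
from h import *
s=read_state(); print(s["position"],s["force"],s["opening"])
c=camera_info("wrist"); print(c)
p,d=capture("wrist"); cv2.imwrite("pics/w1.png",p[:,:,::-1]); np.save("pics/w1.npy",d)
E
```

```text
time_s: 2.3
position: [0.5326, 0.0855, 0.1424]
tcp_rot: [[0.999, -0.039, -0.006], [-0.039, -0.999, 0.0], [-0.006, -0.0, -1.0]]
force: [0.3, -0.7, 1.5]
opening: 0.005
[0.53259087 0.08548867 0.14239052] [ 0.26500712 -0.71778303  1.45530577] 0.004891259945645001
{'vfov': 64.02202193427385, 'cx': 279.4152363373913, 'cy': 207.0998105840658, 'tool_from_camera': array([[ 9.99999219e-01,  7.82948730e-04, -9.74442108e-04,
         7.95978590e-04],
       [-4.47888178e-04,  9.52208304e-01,  3.05449088e-01,
        -8.55677793e-02],
       [ 1.16702284e-03, -3.05448413e-01,  9.52207911e-01,
        -1.79968534e-01],
       [ 0.00000000e+00,  0.00000000e+00,  0.00000000e+00,
         1.00000000e+00]])}
```

View pics/w1.png

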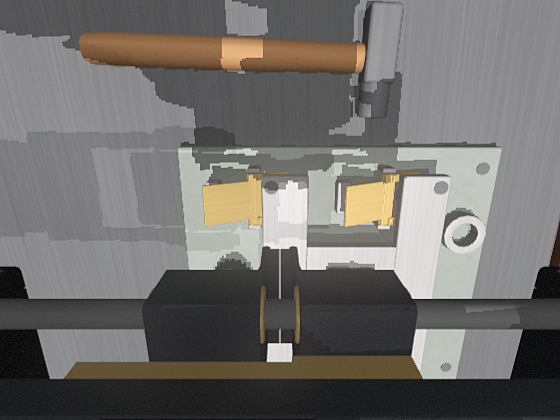

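The wrist view shows the shut fingers over the near ear (edges at cols 263–308) and both left shims cocked up. I'll cross-check the ear edges from the depth.

Run:
```python
from h import *
s=read_state(); d=np.load("pics/w1.npy"); c=camera_info("wrist"); f=210/np.tan(np.radians(c["vfov"]/2))
v,u=np.mgrid[0:420,0:560]; P=np.stack([(u-c["cx"])/f*d,(v-c["cy"])/f*d,d],-1)
T=c["tool_from_camera"]; P=P@T[:3,:3].T+T[:3,3]
W=P@np.array(s["tcp_rot"]).T+s["position"]
t=-.0395
L=(W[...,:2]-[.592,-.0085])@np.array([[np.cos(t),-np.sin(t)],[np.sin(t),np.cos(t)]])
for r in (190,205,220,235):
    row=[(cc,L[r,cc].round(4).tolist(),round(float(W[r,cc,2]),4)) for cc in range(200,310) if d[r,cc]>0]
    m=[x for x in row if abs(x[2]-.046)<.004 and x[0]>258]
    print(r,m[0],m[-1])
for r,cc in ((215,205),(215,230),(215,248),(215,285),(225,360),(150,220)): print(r,cc,L[r,cc].round(4),W[r,cc,2])
# fingertip pixels
m=(abs(P[...,2]-.019)<.012)&(abs(P[...,0])<.06)&(abs(P[...,1])<.03)&(d>0); print(m.sum(), P[m].min(0) if m.any() else '',P[m].max(0) if m.any() else '')
```

```text
190 (262, [-0.0763, 0.1038], 0.0464) (308, [-0.0373, 0.1043], 0.0483)
205 (262, [-0.0766, 0.0898], 0.0448) (307, [-0.0377, 0.0906], 0.0471)
220 (263, [-0.0759, 0.0765], 0.0464) (307, [-0.0373, 0.0767], 0.0467)
235 (263, [-0.076, 0.0625], 0.0469) (307, [-0.0368, 0.0622], 0.046)
215 205 [-0.1252  0.0829] 0.051881210091128394
215 230 [-0.1051  0.0802] 0.04379758478024108
215 248 [-0.09    0.0775] 0.03584321817038626
215 285 [-0.0566  0.0817] 0.0478217552438074
225 360 [0.0179 0.0596] 0.013696222629934363
150 220 [-0.1166  0.1327] 0.011896535173260336
0
```

```bash
python3 -m jog '0 0 0.04 0 0 0 0;0 0 0.06 0 0 0 0;0 0 0.07 0 0 0 0;0 0 0.07 0 0 0 0;0 0 0.07 0 0 0 0'
```

```text
time_s: 2.98
position: [0.5355, 0.0859, 0.0755]
tcp_rot: [[0.999, -0.038, 0.003], [-0.038, -0.999, -0.0], [0.003, 0.0, -1.0]]
force: [0.2, 0.3, -0.4]
opening: 0.005
```

```bash
python3 -m jog '0.002 0.002 0.005 0 0 0 0;0.002 0.002 0.008 0 0 0 0;0.002 0.002 0.009 0 0 0 0;0.002 0.002 0.010 0 0 0 0'; python3 -m jog '0 0 0.001 0 0 0 0;0 0 0.001 0 0 0 0'
```

```text
time_s: 3.48
position: [0.5363, 0.0837, 0.0641]
tcp_rot: [[0.999, -0.038, -0.0], [-0.038, -0.999, 0.0], [-0.0, -0.0, -1.0]]
force: [-0.4, 0.2, 0.7]
opening: 0.006
time_s: 3.72
position: [0.5363, 0.0837, 0.0632]
tcp_rot: [[0.999, -0.038, -0.0], [-0.038, -0.999, -0.0], [-0.0, 0.0, -1.0]]
force: [-0.2, 0.1, 0.4]
opening: 0.004
```

```bash
python3 -m jog '0 0 0.001 0 0 0 0;0 0 0.001 0 0 0 0'; python3 -m jog '0 0 0.001 0 0 0 0;0 0 0.001 0 0 0 0'
```

```text
time_s: 3.98
position: [0.5363, 0.0837, 0.0622]
tcp_rot: [[0.999, -0.038, -0.0], [-0.038, -0.999, 0.0], [-0.0, 0.0, -1.0]]
force: [-0.4, -0.5, -0.1]
opening: 0.006
time_s: 4.22
position: [0.5363, 0.0837, 0.0612]
tcp_rot: [[0.999, -0.038, -0.0], [-0.038, -0.999, 0.0], [-0.0, 0.0, -1.0]]
force: [-0.7, 0.2, 0.4]
opening: 0.007
```

```bash
python3 -c "
from rig import *
print(read_state().keys())"
```

```text
dict_keys(['time_s', 'joint_positions', 'qvel', 'tau', 'position', 'tcp_rot', 'force', 'moment', 'opening'])
```

```bash
python3 -m jog '0 0 0.001 0 0 0 0;0 0 0.001 0 0 0 0'; python3 -m jog '0 0 0.001 0 0 0 0;0 0 0.001 0 0 0 0';python3 - <<'E'
from h import *
p,d=capture("scene"); cv2.imwrite("pics/s1.png",cv2.resize(p[140:300,160:340,::-1],None,fx=4,fy=4)[:600])
E
```

```text
time_s: 4.47
position: [0.5363, 0.0837, 0.0602]
tcp_rot: [[0.999, -0.038, -0.0], [-0.038, -0.999, -0.0], [-0.0, 0.0, -1.0]]
force: [0.9, 1.2, -0.5]
opening: 0.006
time_s: 4.72
position: [0.5363, 0.0837, 0.0592]
tcp_rot: [[0.999, -0.038, -0.0], [-0.038, -0.999, 0.0], [-0.0, 0.0, -1.0]]
force: [-0.4, 0.3, -0.5]
opening: 0.005
```

View pics/s1.png

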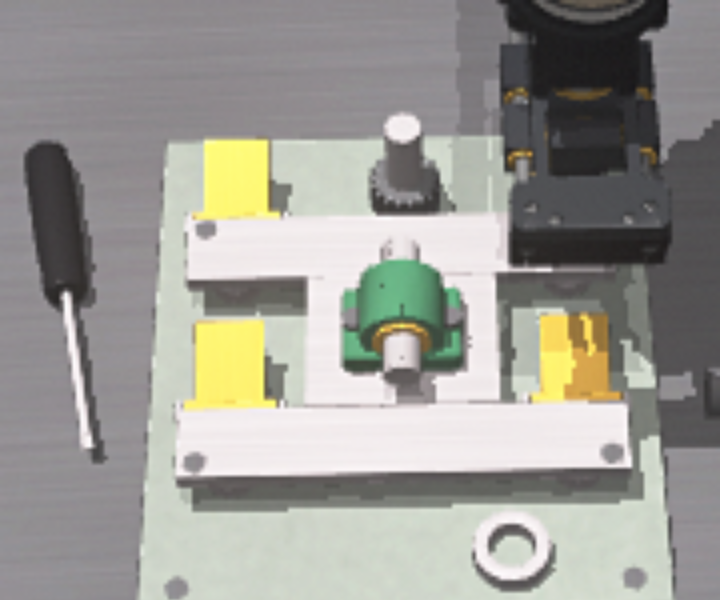

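Run:
```python
from h import *
s=read_state();p,d=capture("wrist"); cv2.imwrite("pics/w2.png",p[:,:,::-1])
c=camera_info("wrist"); f=210/np.tan(np.radians(c["vfov"]/2))
v,u=np.mgrid[0:420,0:560]; P=np.stack([(u-c["cx"])/f*d,(v-c["cy"])/f*d,d],-1)
T=c["tool_from_camera"]; P=P@T[:3,:3].T+T[:3,3]
for r in range(200,400,12): print(r,[(cc,(P[r,cc]*1000).round(0).astype(int).tolist()) for cc in (200,262,271,290,330)])
```

```text
200 [(200, [-56, -18, 48]), (262, [-10, -26, 22]), (271, [-5, -26, 21]), (290, [7, -26, 21]), (330, [36, -18, 48])]
212 [(200, [-49, -19, 19]), (262, [-10, -20, 14]), (271, [-5, -20, 13]), (290, [7, -21, 13]), (330, [37, -9, 48])]
224 [(200, [-49, -11, 16]), (262, [-10, -13, 13]), (271, [1, -86, -180]), (290, [7, -13, 13]), (330, [37, 0, 47])]
236 [(200, [-50, -3, 17]), (262, [-10, -5, 13]), (271, [-5, -4, 14]), (290, [7, -4, 14]), (330, [38, 9, 47])]
248 [(200, [-50, 5, 16]), (262, [-8, -12, -20]), (271, [-5, 4, 14]), (290, [6, -12, -20]), (330, [38, 19, 47])]
260 [(200, [-50, 13, 15]), (262, [-8, -12, -33]), (271, [-3, -10, -31]), (290, [6, -12, -35]), (330, [38, 29, 48])]
272 [(200, [-22, -38, -94]), (262, [-4, -38, -94]), (271, [-3, -11, -43]), (290, [5, -11, -43]), (330, [15, -39, -94])]
284 [(200, [-21, -38, -100]), (262, [-4, -35, -95]), (271, [-3, -10, -53]), (290, [5, -10, -53]), (330, [14, -38, -101])]
296 [(200, [-19, -39, -107]), (262, [-4, -37, -104]), (271, [-3, -10, -62]), (290, [5, -11, -63]), (330, [14, -38, -106])]
308 [(200, [-18, -38, -111]), (262, [-4, -35, -107]
[... 230 characters left out ...]
262, [-4, -29, -109]), (271, [-3, 4, -66]), (290, [5, 3, -67]), (330, [13, -32, -112])]
344 [(200, [-19, -29, -112]), (262, [-4, -20, -102]), (271, [-5, 77, 13]), (290, [8, 77, 14]), (330, [13, -28, -111])]
356 [(200, [-19, -24, -111]), (262, [-4, -15, -101]), (271, [-5, 88, 15]), (290, [8, 87, 14]), (330, [13, -25, -112])]
368 [(200, [-18, -25, -116]), (262, [-3, -25, -116]), (271, [-1, -25, -116]), (290, [3, -24, -115]), (330, [13, -24, -114])]
380 [(200, [-17, -26, -121]), (262, [-3, -28, -122]), (271, [-1, -26, -120]), (290, [3, -26, -121]), (330, [12, -27, -121])]
392 [(200, [-16, -26, -124]), (262, [-3, -26, -123]), (271, [-1, -27, -124]), (290, [3, -26, -124]), (330, [12, -26, -124])]
```

View pics/w2.png

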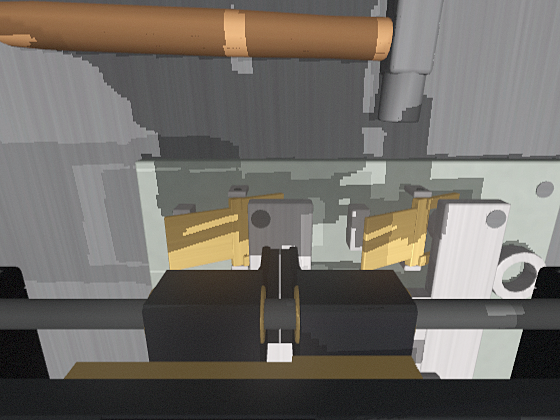

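```bash
python3 -m jog '0 0 0.001 0 0 0 0;0 0 0.002 0 0 0 0'; python3 -m jog '0 0 0.001 0 0 0 0;0 0 0.002 0 0 0 0'
```

```text
time_s: 5.08
position: [0.5364, 0.0837, 0.0572]
tcp_rot: [[0.999, -0.038, 0.0], [-0.038, -0.999, -0.0], [0.0, 0.0, -1.0]]
force: [-0.2, 0.2, -1.1]
opening: 0.005
time_s: 5.32
position: [0.5363, 0.0837, 0.0552]
tcp_rot: [[0.999, -0.038, -0.0], [-0.038, -0.999, -0.0], [-0.0, 0.0, -1.0]]
force: [-0.1, -0.4, -0.1]
opening: 0.005
```

```bash
for i in 1; do python3 -m jog '0 0 0.001 0 0 0 0;0 0 0.002 0 0 0 0'; done; python3 -m jog '0 0 0.001 0 0 0 0;0 0 0.002 0 0 0 0';python3 - <<'E'
from h import *
p,d=capture("wrist"); cv2.imwrite("pics/w3.png",cv2.resize(p[180:300,190:370,::-1],None,fx=4,fy=4,interpolation=cv2.INTER_NEAREST))
E
```

```text
time_s: 5.58
position: [0.5363, 0.0837, 0.0532]
tcp_rot: [[0.999, -0.038, -0.0], [-0.038, -0.999, 0.0], [-0.0, -0.0, -1.0]]
force: [-1.1, 0.2, -0.9]
opening: 0.005
time_s: 5.82
position: [0.5363, 0.0837, 0.0512]
tcp_rot: [[0.999, -0.038, -0.0], [-0.038, -0.999, -0.0], [-0.0, 0.0, -1.0]]
force: [-0.6, 0.4, -0.4]
opening: 0.01
```

View pics/w3.png

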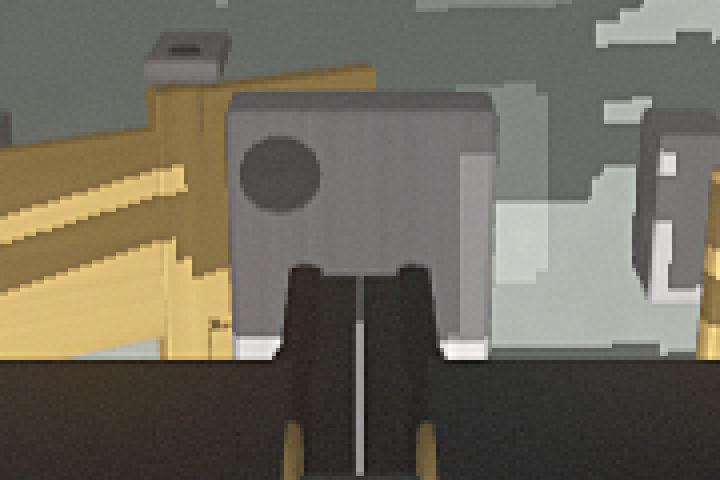

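```bash
python3 -m jog '0 0 0.001 0 0 0 0;0 0 0.002 0 0 0 0;0 0 0.003 0 0 0 0'; python3 -m jog '0 0 0.001 0 0 0 0;0 0 0.002 0 0 0 0;0 0 0.003 0 0 0 0'
```

```text
time_s: 6.25
position: [0.5363, 0.0837, 0.0482]
tcp_rot: [[0.999, -0.038, 0.0], [-0.038, -0.999, -0.0], [0.0, 0.0, -1.0]]
force: [-0.1, 0.3, 0.7]
opening: 0.004
time_s: 6.62
position: [0.5363, 0.0837, 0.0452]
tcp_rot: [[0.999, -0.038, -0.0], [-0.038, -0.999, 0.0], [-0.0, -0.0, -1.0]]
force: [0.8, 0.4, -0.0]
opening: 0.002
```

```bash
python3 -m jog '0 0 0.001 0 0 0 0;0 0 0.002 0 0 0 0;0 0 0.003 0 0 0 0'; python3 -m jog '0 0 0.001 0 0 0 0;0 0 0.002 0 0 0 0;0 0 0.003 0 0 0 0'
python3 - <<'E'
from h import *
p,d=capture("wrist"); cv2.imwrite("pics/w4.png",cv2.resize(p[180:300,190:370,::-1],None,fx=4,fy=4,interpolation=cv2.INTER_NEAREST))
p,d=capture("scene"); cv2.imwrite("pics/s4.png",cv2.resize(p[140:300,160:340,::-1],None,fx=4,fy=4)[:600])
E
```

```text
time_s: 7.0
position: [0.5364, 0.0837, 0.0422]
tcp_rot: [[0.999, -0.038, 0.0], [-0.038, -0.999, -0.0], [0.0, 0.0, -1.0]]
force: [-0.9, -0.1, 0.2]
opening: -0.0
time_s: 7.38
position: [0.5363, 0.0837, 0.0392]
tcp_rot: [[0.999, -0.038, -0.0], [-0.038, -0.999, -0.0], [-0.0, 0.0, -1.0]]
force: [0.7, 0.1, 0.4]
opening: 0.01
```

View pics/w4.png

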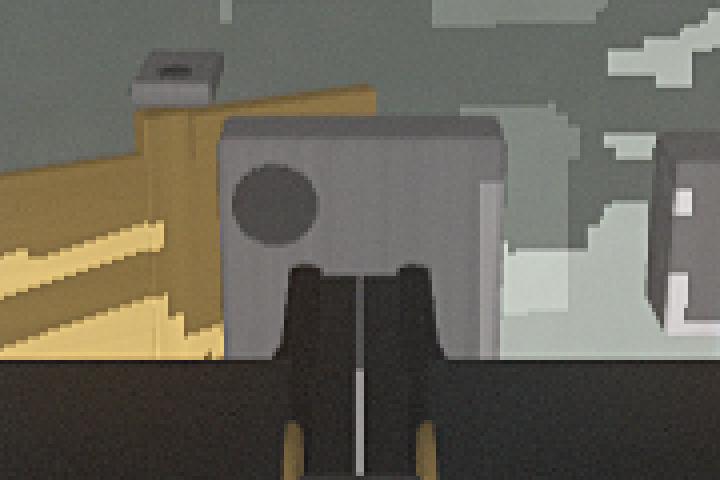

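View pics/s4.png

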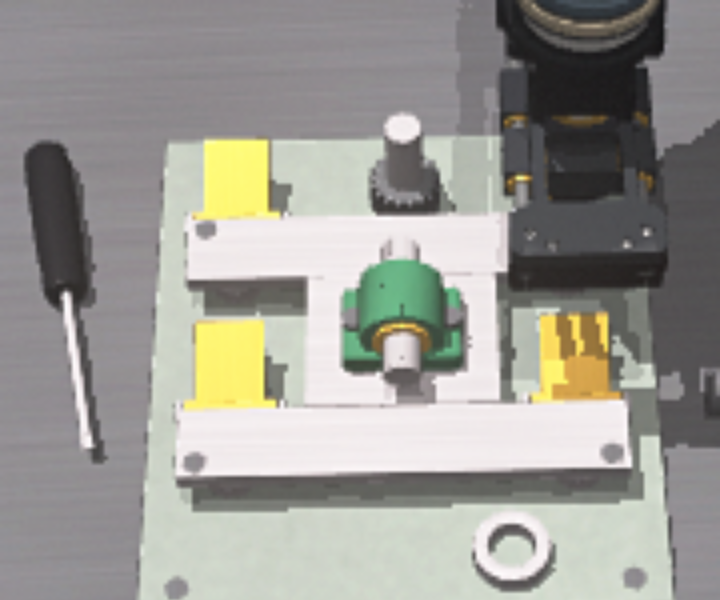

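Run:
```python
from h import *
p,d=capture("scene"); W=cloud("scene",d); s=read_state()["position"]
for r in range(150,216,4): print(r,[(c,(W[r,c]*1000).round().astype(int).tolist()) for c in (292,307,322)])
```

```text
150 [(292, [558, 56, 236]), (307, [570, 82, 249]), (322, [560, 111, 235])]
154 [(292, [561, 56, 228]), (307, [569, 83, 236]), (322, [554, 114, 216])]
158 [(292, [530, 60, 180]), (307, [574, 82, 230]), (322, [385, 149, -2])]
162 [(292, [539, 59, 178]), (307, [550, 87, 190]), (322, [400, 147, 0])]
166 [(292, [544, 59, 172]), (307, [551, 87, 178]), (322, [530, 121, 150])]
170 [(292, [553, 58, 170]), (307, [548, 88, 162]), (322, [534, 121, 141])]
174 [(292, [559, 58, 165]), (307, [561, 87, 166]), (322, [552, 119, 152])]
178 [(292, [573, 57, 171]), (307, [560, 88, 152]), (322, [561, 118, 151])]
182 [(292, [574, 57, 160]), (307, [570, 87, 152]), (322, [571, 117, 150])]
186 [(292, [570, 58, 141]), (307, [570, 88, 139]), (322, [573, 117, 140])]
190 [(292, [580, 57, 141]), (307, [602, 83, 169]), (322, [480, 138, -1])]
194 [(292, [610, 54, 169]), (307, [612, 82, 171]), (322, [613, 110, 169])]
198 [(292, [618, 53, 168]), (307, [619, 81, 168]), (322, [620, 110, 167])]
202 [(292, [626, 52, 167]), (307, [630, 80, 170]), (322, [632, 108, 169])]
206 [(292, [630, 52, 159]), (307, [632, 80, 159]), (322, [632, 109, 156])]
210 [(292, [623, 53, 135]), (307, [624, 83, 134]), (322, [624, 112, 131])]
214 [(292, [549, 63, 9]), (307, [552, 96, 11]), (322, [547, 130, 0])]
```

The gripper body stays at 0.13 m or higher, clear of everything. The shut fingertips evidently end behind the TCP, so I'll keep probing.

```bash
python3 -m jog '0 0 0.001 0 0 0 0;0 0 0.002 0 0 0 0;0 0 0.003 0 0 0 0'; python3 -m jog '0 0 0.001 0 0 0 0;0 0 0.002 0 0 0 0;0 0 0.002 0 0 0 0'
```

```text
time_s: 7.9
position: [0.5363, 0.0837, 0.0362]
tcp_rot: [[0.999, -0.038, -0.0], [-0.038, -0.999, 0.0], [-0.0, -0.0, -1.0]]
force: [-0.2, -0.6, 0.2]
opening: 0.009
time_s: 8.28
position: [0.5363, 0.0837, 0.0341]
tcp_rot: [[0.999, -0.038, -0.0], [-0.038, -0.999, 0.0], [-0.0, -0.0, -1.0]]
force: [-0.2, -0.2, 0.7]
opening: -0.0
```

```bash
python3 -m jog '0 0 0.001 0 0 0 0;0 0 0.002 0 0 0 0'; python3 -m jog '0 0 0.001 0 0 0 0;0 0 0.002 0 0 0 0'
```

```text
time_s: 8.52
position: [0.5364, 0.0837, 0.0322]
tcp_rot: [[0.999, -0.038, 0.0], [-0.038, -0.999, -0.0], [0.0, 0.0, -1.0]]
force: [-0.5, -0.1, -0.2]
opening: 0.007
time_s: 8.78
position: [0.5363, 0.0837, 0.0302]
tcp_rot: [[0.999, -0.038, -0.0], [-0.038, -0.999, 0.0], [-0.0, -0.0, -1.0]]
force: [-0.4, 0.5, 0.0]
opening: 0.008
```

```bash
python3 -m jog '0 0 0.001 0 0 0 0;0 0 0.002 0 0 0 0'; python3 -m jog '0 0 0.001 0 0 0 0;0 0 0.002 0 0 0 0'
```

```text
time_s: 9.02
position: [0.5364, 0.0837, 0.0282]
tcp_rot: [[0.999, -0.038, 0.0], [-0.038, -0.999, -0.0], [0.0, 0.0, -1.0]]
force: [-0.0, 0.6, -0.2]
opening: 0.007
time_s: 9.28
position: [0.5364, 0.0837, 0.028]
tcp_rot: [[0.999, -0.038, 0.0], [-0.038, -0.999, -0.0], [0.0, 0.0, -1.0]]
force: [-4.4, -0.7, 20.1]
opening: 0.004
```

NL is firm: contact at TCP z=0.028, 20 N, and no sink. The shut tips therefore end 18 mm behind the TCP. Next is near right, going up and across first.

```bash
python3 -m jog '0 0 -0.04 0 0 0 0;0 0 -0.08 0 0 0 0;0.001 0.06 -0.08 0 0 0 0;0.001 0.12 -0.08 0 0 0 0;0.001 0.18 -0.08 0 0 0 0;0.001 0.18 -0.06 0 0 0 0;0.001 0.18 -0.03 0 0 0 0;0.001 0.18 -0.010 0 0 0 0'; python3 -m jog '0 0 0.002 0 0 0 0;0 0 0.003 0 0 0 0'
```

```text
time_s: 10.28
position: [0.5299, -0.0965, 0.0351]
tcp_rot: [[0.999, -0.039, -0.001], [-0.039, -0.999, 0.0], [-0.001, -0.0, -1.0]]
force: [-0.0, 0.7, -0.2]
opening: 0.008
time_s: 10.52
position: [0.5308, -0.0963, 0.0336]
tcp_rot: [[0.999, -0.038, 0.001], [-0.038, -0.999, -0.0], [0.001, 0.0, -1.0]]
force: [1.1, 0.1, -0.2]
opening: 0.006
```

```bash
python3 -m jog '0 0 0.002 0 0 0 0;0 0 0.004 0 0 0 0;0 0 0.005 0 0 0 0;0 0 0.005 0 0 0 0'; python3 -m jog '0 0 0.001 0 0 0 0;0 0 0.001 0 0 0 0'
```

```text
time_s: 11.02
position: [0.5305, -0.0962, 0.0283]
tcp_rot: [[0.999, -0.038, 0.0], [-0.038, -0.999, -0.0], [0.0, 0.0, -1.0]]
force: [-0.5, -0.2, -0.2]
opening: 0.007
time_s: 11.28
position: [0.5306, -0.0962, 0.0281]
tcp_rot: [[0.999, -0.038, 0.0], [-0.038, -0.999, -0.0], [0.0, 0.0, -1.0]]
force: [-0.6, 0.5, 5.9]
opening: 0.003
```

```bash
python3 -m jog '0 0 0.0005 0 0 0 0;0 0 0.001 0 0 0 0;0 0 0.001 0 0 0 0'
```

```text
time_s: 11.65
position: [0.5306, -0.0962, 0.028]
tcp_rot: [[0.999, -0.038, 0.001], [-0.038, -0.999, -0.0], [0.001, 0.0, -1.0]]
force: [-2.9, 1.0, 13.3]
opening: 0.006
```

NR is firm too. Next is far right.

```bash
python3 -m jog '0 0 -0.04 0 0 0 0;0.06 0 -0.04 0 0 0 0;0.12 0 -0.04 0 0 0 0;0.12 0 -0.03 0 0 0 0;0.12 0 -0.010 0 0 0 0;0.12 0 -0.008 0 0 0 0'; python3 -m jog '0 0 0.001 0 0 0 0;0 0 0.002 0 0 0 0;0 0 0.004 0 0 0 0;0 0 0.005 0 0 0 0;0 0 0.005 0 0 0 0'
```

```text
time_s: 12.4
position: [0.6462, -0.0997, 0.0312]
tcp_rot: [[0.999, -0.039, -0.008], [-0.039, -0.999, 0.003], [-0.008, -0.002, -1.0]]
force: [-0.4, 0.6, 0.7]
opening: 0.003
time_s: 13.02
position: [0.6504, -0.1008, 0.0293]
tcp_rot: [[0.999, -0.038, 0.0], [-0.038, -0.999, -0.0], [0.0, 0.0, -1.0]]
force: [0.3, 0.1, -0.3]
opening: 0.006
```

```bash
python3 -m jog '0 0 0.001 0 0 0 0;0 0 0.002 0 0 0 0;0 0 0.002 0 0 0 0'; python3 -m jog '0 0 0.0005 0 0 0 0;0 0 0.001 0 0 0 0;0 0 0.001 0 0 0 0'
```

```text
time_s: 13.4
position: [0.6505, -0.1008, 0.028]
tcp_rot: [[0.999, -0.038, 0.0], [-0.038, -0.999, -0.0], [0.0, 0.0, -1.0]]
force: [-2.7, 0.9, 5.2]
opening: 0.004
time_s: 13.78
position: [0.6506, -0.1009, 0.0274]
tcp_rot: [[0.999, -0.038, 0.001], [-0.038, -0.999, -0.0], [0.001, 0.0, -1.0]]
force: [-1.8, -0.2, 7.1]
opening: 0.002
```

```bash
python3 -m jog '0 0 0.001 0 0 0 0;0 0 0.001 0 0 0 0;0 0 0.001 0 0 0 0'; python3 -m jog '0 0 0.001 0 0 0 0;0 0 0.001 0 0 0 0;0 0 0.001 0 0 0 0'; python3 -m jog '0 0 0.001 0 0 0 0;0 0 0.001 0 0 0 0;0 0 0.001 0 0 0 0'
```

```text
time_s: 14.15
position: [0.6506, -0.1009, 0.0267]
tcp_rot: [[0.999, -0.038, 0.001], [-0.038, -0.999, -0.0], [0.001, 0.0, -1.0]]
force: [-2.7, 0.6, 7.9]
opening: 0.006
time_s: 14.52
position: [0.6508, -0.101, 0.026]
tcp_rot: [[0.999, -0.038, 0.001], [-0.038, -0.999, -0.001], [0.001, 0.0, -1.0]]
force: [-3.0, 0.9, 9.6]
opening: 0.002
time_s: 14.9
position: [0.6508, -0.101, 0.0253]
tcp_rot: [[0.999, -0.038, 0.001], [-0.038, -0.999, -0.001], [0.001, 0.001, -1.0]]
force: [-2.3, -0.2, 10.8]
opening: 0.004
```

This corner is giving: 2.7 mm of sink so far. I'll push until it stops.

```bash
python3 -m jog '0 0 0.001 0 0 0 0;0 0 0.001 0 0 0 0;0 0 0.001 0 0 0 0'; python3 -m jog '0 0 0.001 0 0 0 0;0 0 0.001 0 0 0 0;0 0 0.001 0 0 0 0'
```

```text
time_s: 15.28
position: [0.6509, -0.1011, 0.0248]
tcp_rot: [[0.999, -0.038, 0.001], [-0.038, -0.999, -0.001], [0.001, 0.001, -1.0]]
force: [-3.2, -0.0, 13.8]
opening: 0.002
time_s: 15.65
position: [0.6509, -0.1011, 0.0248]
tcp_rot: [[0.999, -0.038, 0.002], [-0.038, -0.999, -0.001], [0.002, 0.001, -1.0]]
force: [-4.9, 0.4, 17.8]
opening: 0.006
```

```bash
python3 -m jog '0 0 0.001 0 0 0 0;0 0 0.001 0 0 0 0;0 0 0.001 0 0 0 0'
```

```text
time_s: 16.02
position: [0.6509, -0.1011, 0.0247]
tcp_rot: [[0.999, -0.038, 0.002], [-0.038, -0.999, -0.001], [0.002, 0.001, -1.0]]
force: [-5.9, 0.6, 21.7]
opening: 0.003
```

Far right is the rocking corner: it sank about 3.3 mm, then hit a hard stop at 22 N. I'll release it and go to its tab.

```bash
python3 -m jog '0 0 -0.01 0 0 0 0;0 0 -0.05 0 0 0 0;-0.03 0 -0.05 0 0 0 0;-0.06 0 -0.05 0 0 0 0;-0.06 0 -0.05 0 0 0 0;-0.06 0 -0.05 0 0 0 0'
python3 - <<'E'
from h import *
p,d=capture("wrist"); cv2.imwrite("pics/w5.png",p[:,:,::-1]); print(read_state()["position"])
E
```

```text
time_s: 16.77
position: [0.5918, -0.0989, 0.0704]
tcp_rot: [[0.999, -0.038, 0.002], [-0.038, -0.999, -0.001], [0.002, 0.001, -1.0]]
force: [-0.2, 0.9, 0.3]
opening: 0.007
[ 0.5920954  -0.09896026  0.07033091]
```

View pics/w5.png

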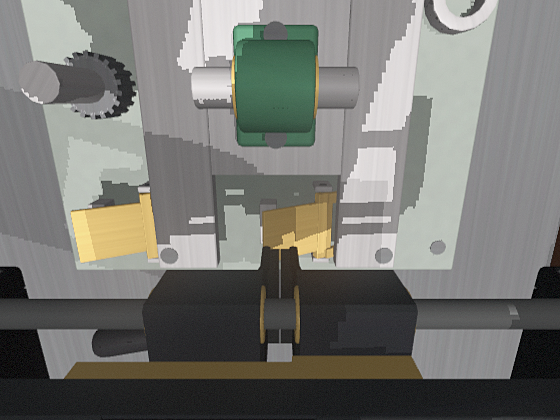

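The wrist view shows the fingertips (col 280) over the far right tab (cols 265–318), with the ears and pedestal clear. Descending.

```bash
python3 -m jog '0 0 0.02 0 0 0 0;0 0 0.03 0 0 0 0;0 0 0.034 0 0 0 0;0 0 0.037 0 0 0 0;0 0 0.040 0 0 0 0'; python3 -m jog '0 0 0.002 0 0 0 0;0 0 0.004 0 0 0 0;0 0 0.006 0 0 0 0'
```

```text
time_s: 17.45
position: [0.5912, -0.0987, 0.031]
tcp_rot: [[0.999, -0.038, 0.002], [-0.038, -0.999, -0.001], [0.002, 0.001, -1.0]]
force: [-0.4, 0.6, 5.0]
opening: 0.006
time_s: 17.82
position: [0.5901, -0.0985, 0.0243]
tcp_rot: [[0.999, -0.038, -0.0], [-0.038, -0.999, -0.0], [-0.0, 0.0, -1.0]]
force: [-2.2, -0.4, 5.7]
opening: 0.009
```

```bash
python3 -m jog '0 0 0.002 0 0 0 0;0 0 0.004 0 0 0 0;0 0 0.006 0 0 0 0;0 0 0.008 0 0 0 0'; python3 -m jog '0 0 0.0015 0 0 0 0;0 0 0.003 0 0 0 0;0 0 0.003 0 0 0 0'
```

```text
time_s: 18.32
position: [0.5898, -0.0983, 0.0159]
tcp_rot: [[0.999, -0.038, -0.001], [-0.038, -0.999, 0.0], [-0.001, -0.0, -1.0]]
force: [-2.8, -0.1, 4.6]
opening: 0.006
time_s: 18.7
position: [0.5898, -0.0983, 0.0133]
tcp_rot: [[0.999, -0.038, -0.001], [-0.038, -0.999, 0.0], [-0.001, -0.0, -1.0]]
force: [-4.7, -0.0, 5.8]
opening: 0.003
```

```bash
python3 -m jog '0 0 0.001 0 0 0 0;0 0 0.001 0 0 0 0'; python3 -m jog '0 0 0.001 0 0 0 0;0 0 0.001 0 0 0 0'
```

```text
time_s: 18.95
position: [0.5898, -0.0983, 0.0132]
tcp_rot: [[0.999, -0.038, -0.001], [-0.038, -0.999, 0.0], [-0.001, -0.0, -1.0]]
force: [-5.6, -0.6, 11.2]
opening: -0.002
time_s: 19.2
position: [0.5899, -0.0983, 0.013]
tcp_rot: [[0.999, -0.038, -0.001], [-0.038, -0.999, 0.0], [-0.001, -0.0, -1.0]]
force: [-6.6, 0.5, 17.4]
opening: 0.009
```

The tab is at its stop: tip at z of about 0.031, force rising to 17 N. I'll lift straight off and check.

```bash
python3 -m jog '0 0 -0.005 0 0 0 0;0 0 -0.03 0 0 0 0;0 0 -0.09 0 0 0 0;0 0 -0.15 0 0 0 0;-0.05 -0.05 -0.18 0 0 0 0;-0.10 -0.1 -0.18 0 0 0 0;-0.12 -0.15 -0.18 0 0 0 0;-0.12 -0.2 -0.18 0 0 0 0'; python3 -m jog '0 -0.06 0 0 0 0 0;0 -0.12 0 0 0 0 0;0 -0.18 0 0 0 0 0;0 -0.2 0 0 0 0 0;0 -0.2 0 0 0 0 0'
python3 - <<'E'
from h import *
for n,a in (("top",(slice(150,300),slice(230,400))),("scene",(slice(160,300),slice(180,340)))):
    p,d=capture(n); cv2.imwrite(f"pics/{n}9.png",cv2.resize(p[a][:,:,::-1],None,fx=4,fy=4,interpolation=cv2.INTER_CUBIC))
    q=cv2.imread(f"pics/{n}0.png")[:,:,::-1]; d0=np.load(f"pics/{n}0.npy")
    W=cloud(n,d);W0=cloud(n,d0)
    for nm,X in dict(NL=(.485,.086),NR=(.478,-.094),FL=(.605,.081),FR=(.598,-.099)).items():
        m=lambda V:(abs(V[...,0]-X[0])<.008)&(abs(V[...,1]-X[1])<.012)
        print(n,nm,np.median(W0[m(W0)][:,2]).round(4),np.median(W[m(W)][:,2]).round(4))
    for l in("plate","pinion","spacer"): print(l,[r["centre"].round(3).tolist() if hasattr(r["centre"],"round") else r["centre"] for r in spot_in(l,n)[:1]])
E
```

```text
time_s: 20.2
position: [0.4771, 0.1073, 0.1914]
tcp_rot: [[0.999, -0.04, 0.001], [-0.04, -0.999, 0.0], [0.001, -0.0, -1.0]]
force: [2.1, -0.2, 0.4]
opening: 0.005
time_s: 20.82
position: [0.486, 0.3068, 0.1907]
tcp_rot: [[0.999, -0.036, 0.001], [-0.036, -0.999, -0.0], [0.001, 0.0, -1.0]]
force: [-0.0, -0.9, -0.1]
opening: 0.005
top NL 0.0444 0.0442
top NR 0.044 0.0434
top FL 0.0445 0.045
top FR 0.0449 0.0336
plate [[0.583, -0.0099, 0.0419]]
pinion [[0.4752, 0.0001, 0.0362]]
spacer [[0.7028, 0.0396, 0.0255]]
scene NL 0.0424 0.0436
scene NR 0.0437 0.0431
scene FL 0.0437 0.0436
scene FR 0.0454 0.0304
plate [[0.6158, -0.0099, 0.0486]]
pinion [[0.4886, -0.0027, 0.0327]]
spacer [[0.709, 0.0384, 0.0203]]
```

View pics/top9.png

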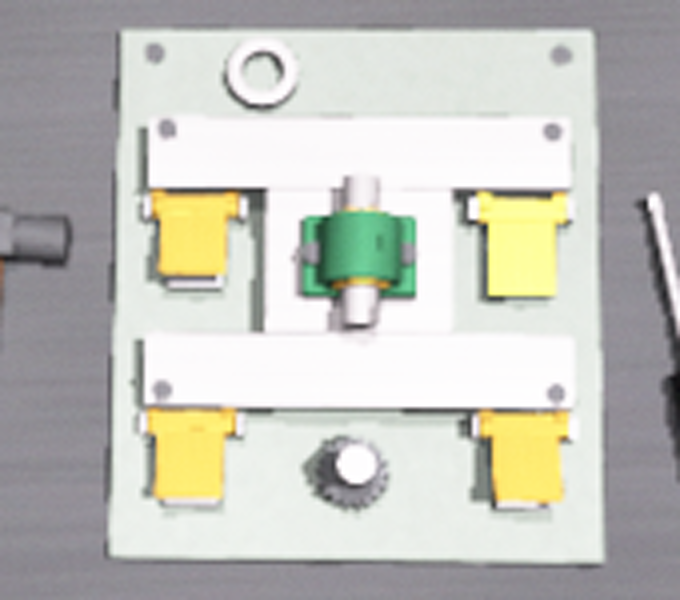

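View pics/scene9.png

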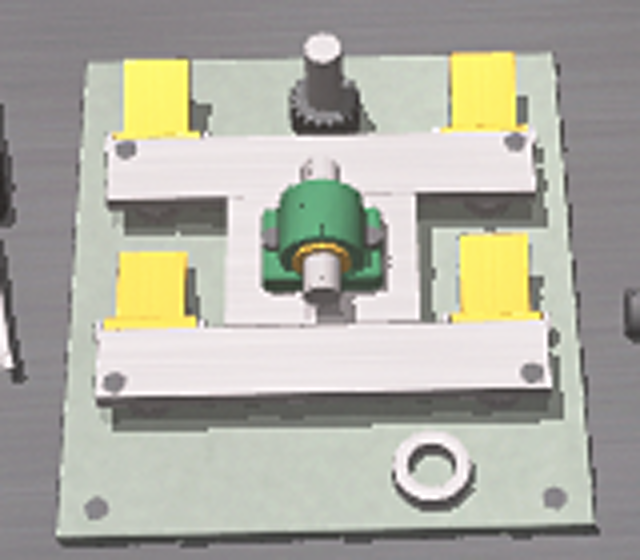

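Both views show only the far right tab flat (top crop, about (520,250)). The other three tabs are up, and the plate and loose parts are where they started. The arm is clear and still.

```bash
python3 -c "
from rig import *
s=read_state();print(s['position'],s['force'],abs(s['qvel']).max());print(hand_in())"
```

```text
[0.48611934 0.30468007 0.19139451] [ 0.42009856 -0.46471883 -0.10538074] 0.47574557317914923
the job is handed in; nothing more can be done
None
```

The far right corner is the one that rocks. I pressed its shim flat, left the other three up, and handed the job in at about 21 s with the arm clear.

- **Finding the corner:** I pressed with the fingers shut. Near left (20 N) and near right (13 N) were firm. Far right gave about 3.3 mm and then stopped hard at about 22 N. I did not press far left, since the rocking corner had already been found.
- **The shim:** The far right tab went down to its stop with the fingertip at about 31 mm, the expected flat height, and 17 N on it. I then lifted straight off.
- **Last checks:** In the top and scene cameras the far right tab dropped from about 45 mm to 30–34 mm and stayed there. The other three tabs were within about 1 mm of their starting height. The plate, pinion and spacer look unmoved in the pictures, and the hammer and screwdriver do where they show. Force was near zero and the arm still.
- **What disagreed:** The shut fingertips touched 18 mm behind the tool point, not 19 mm ahead as stated, so I found contact by probing down slowly. The far right corner read 8–11 N while sinking, against the 4–8 N described. The plate-finder's reading differed from its first one by up to about 5 mm. The depth and picture comparison showed no shift, so I took that as network noise.

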